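# Present a bottle's code to the reader and hold the sprung tensioner arm back

### The job

Turn the white-capped bottle in the nest of the code reader station until its code patch squarely faces the reader's window, leave it standing there in the nest, and let go of it. Then push the sprung blue arm back by its orange post, past the click of the pawl and a little further, so that your fingers and not the pawl carry the spring, without driving the arm onto its end stop, and finish while still holding it there: the reader only reads while the arm is held back. Leave the other things on the bench where they are.

Things in the scene. Friction and masses are not known exactly. Their poses are not given: they have to be found in the camera images.
- station: code reader station, fixed: aluminium plate 138 mm (x) by 310 mm (y), 12 mm thick. Origin on the bench near its middle; x points away from the robot, y to its left, turned up to 0.12 rad. From +y to -y: black reader (62 x 48 mm, top 67 mm above the bench), bottle nest, blue tensioner arm; a brass pawl slider stands behind the arm's hub.
- nest (a point): centre of the nest's floor (the plate's top), 12 mm above the bench, 50 mm along station +y from the station's origin; the nest is a grey ring, inner diameter 47 mm, 12 mm high, so the bottle has about 2 mm of play.
- window (a point): centre of the reader's window, which looks along station -y at the bottle, 45 mm from the nest's axis
- bottle: white-capped bottle, loose, about 90 g, standing in the nest: body 43 mm across, 70 mm high; cap 26 mm across, 69 to 82 mm above its underside. Origin at the centre of its underside, z up; +x points to its code patch. It starts 0.5 to 2.2 rad counterclockwise (from above) of station +y, where the window is, and so needs that much clockwise turn.
- mark (a point): centre of the code patch on the bottle's side (black and white bars under a blue band, 16 mm wide, 32 mm high), 21.5 mm from the bottle's axis along its +x, 34 mm above its underside. A blue stripe on the white cap, from the cap's middle to its rim, points the same way.
- tension (a joint): arm angle, rad: 0 at rest, growing counterclockwise (from above) as the post is pushed back (station +x). A spring returns it: the push at the post grows from about 3 N at rest to 6 to 9 N at 0.7, with 1 or 2 N more from 0.1 to 0.47 while the tooth lifts the pawl. The pawl clicks in at about 0.48 and then lets the arm go no lower than 0.47. Held back means 0.52 to 0.84; end stop at 0.90.
- pawl (a joint): travel of the brass pawl slider, m: 0 when it is in, up to 0.004 as the arm's tooth lifts it; it snaps back to 0 at the click.
- pivot (a point): the arm's pivot axis, 36 mm above the bench; station frame x 0, y -30 mm. Nothing on the pivot is higher than 55 mm.
- post (a point): on the axis of the orange upright post at the arm's end, 66 mm above the bench, 95 mm from the pivot axis; at rest in direction -115 degrees from it in the station frame (station x -40, y -116 mm). Post 20 mm across, 42 to 90 mm above the bench, with a steel cap 24 mm across up to 94 mm. Two stop pins, 40 mm high, stand beside the arm 65 mm from the pivot.
- timer: bystander: grey bench timer, 64 x 64 x 18 mm, origin under its middle
- tape: bystander: roll of green tape lying flat, 68 mm across, 19 mm high, origin under its middle
- amber: bystander: amber glass bottle with black cap, 48 mm across, 88 mm high, origin under its middle
- pen: bystander: white marker with red cap, 140 mm long, lying, origin under its middle
- driver: bystander: screwdriver with a red handle, 165 mm long, lying, origin under its middle
- book: bystander: blue notebook, 95 x 180 x 12 mm, origin under its middle
- beaker: bystander: clear plastic beaker, 55 mm across, 67 mm high, origin under its middle
There are look-alikes about, which are no part of the job. What is shaped like the bottle but pink is not meant.

How it is judged:
By the outcome, as a careful person would: the job done as asked, in the order asked, and still so for the second after the job is handed in, while the arm keeps its last pose, push and grip.
It also fails if it takes over 64 s, if anything falls off the work surface, if the arm or the gripper's body presses on something with over 40 N, if the wrist force passes 120 N, or if a joint passes its speed limit or range.

### The arm

A 6-joint arm with a two-finger parallel gripper is mounted at the origin on a cart in front of the work surface, level with it; the furniture and walls round the work are solid. World frame = base frame: x ahead of the robot, y to its left, z up, the work surface at z = 0. Lengths are in m, angles in rad, forces in N, time in s.
With the tool pointing down it reaches from about 0.25 to 0.775 m from the base axis. Payload 4 kg.
Tool frame: the origin (TCP) lies midway between the tips of the shut fingers; the grasp point (between the pads) lies 19 mm behind it (robot.tcp_to_grasp is the distance from the TCP to the grasp point, in m); z points along the fingers, y is the line along which they close (so a half turn about z gives the same grasp; the last joint's range is limited). The gripper opens to 94 mm and grips with 3 to 60 N. Pads are 16 mm wide; open, the fingers measure 119 mm over their backs; the gripper's body (75 mm by 177 mm) begins 78 mm behind the grasp point.
Start: joints at [1.015, 0.087, 1.371, -0, 1.684, -0.103], TCP at [0.241, 0.495, 0.206] pointing down, gripper open.
Joint ranges: [-3.1, 3.1], [-0.76, 2.03], [0.27, 2.55], [-1.08, 4.22], [0.17, 2.65], [-2.57, 2.57]. Speed limits (rad/s): [2.79, 2.79, 3.14, 3.14, 3.14, 3.14].

### API

Orientations are given as [roll, pitch, yaw] about the fixed x, y, z axes, in that order (R = Rz(yaw) Ry(pitch) Rx(roll)).
In Python, from bench import robot, viewer gives the robot as it stands. The module is installed in compiled form; this text tells all that it offers.
- The arm moves only by the shell command python3 -m handwheel 'ROWS' [OPENING]. ROWS is JSON, a list of rows, each a list of 6 numbers: the shift along the tool's x, y, z in units of 0.2 m (1.0 is 0.2 m), then the turn, a rotation vector about the tool's x, y, z in units of 30 degrees (1.0 is 30 degrees). In form: [[x, y, z, wx, wy, wz], ...]. A call has 1 to 10 rows; each row is the pose to reach, as a shift and turn from the pose commanded when the call began, along the tool's axes at that moment; what a row does not reach only later rows make up. A row lasts 1/12 s, in which the tool goes at most 41.7 mm and 7.16 degrees, less where a joint would pass 70% of its speed; a pose out of reach is approached as far as the arm can. A call with a number of a shift or a turn outside -1 to 1 is refused whole. A call with a gripper value outside its range is refused whole. OPENING is the gripper's target within -1 to 1 (shut at 1, half-way at 0, fully open at -1), set as the call begins (- or left out, the last holds). The fingers move at their own pace and stop on an object; the grip force is fixed at half the most. Time passes only in rows, so rows that repeat a pose let the fingers close. It gives the time, the measured TCP pose, the force, the opening and the grip force at its end, in the units of the state.
- robot.get_obs(): the state, without advancing time (a new reading comes with each control period).
- viewer.snapshot(name): name is "scene" or "top"; returns the picture (420x560x3 uint8, red, green, blue); there is no depth.
- viewer.calibration(name): a dict with "fx", "fy", "cx", "cy" (pixels), "R" (3x3) and "t" (3): a world point X has camera coordinates R X + t. Camera axes: x right, y down, z forward; pixel columns grow to the right and rows downward; lengths in m; the calibration is good to about 2 mm. A picture is of the moment at which its call begins. calibration takes no time and is no camera call.
- robot.close_job(): hands the job in; it is judged then, once.
The state is a dict: "time": time; "joint_positions": joint angles; "qvel": joint speeds; "joint_torque": joint torques, N m; "tool_pos": TCP position; "ee_rot": TCP orientation; "wrist_force": force on the tool from outside, world axes, zero at the start; "wrist_torque": the same for the moment, N m; "width": finger opening in m; "finger_force": force on a finger pad.
Only numpy, scipy, OpenCV 4.12 (cv2) and the standard library are available. Lean on these libraries where they do the work, as an engineer would, in place of code of your own. Each camera call takes 0.05 s, during which the arm holds its last target. There are 200 camera calls.

## Working session

There is one attempt and no reset: what is moved stays moved. The work goes in short steps, Python scripts to look and compute and a shell command to move; the robot and the scene stay as the last step left them, time stands still between calls to the robot, and variables do not carry over. Pictures are saved under pics/ and viewed, at most 10 in all, crops included, and the job is handed in when it is done.

```bash
mkdir -p pics
python3 - <<'E'
from bench import robot, viewer
import cv2,numpy as np
for n in("scene","top"):
    im=viewer.snapshot(n); cv2.imwrite(f"pics/{n}0.png",im[:,:,::-1])
    c=viewer.calibration(n); print(n,c['fx'],c['cx'],c['cy'],np.round(c['R'],3).tolist(),np.round(c['t'],3), -np.array(c['R']).T@c['t'])
o=robot.get_obs(); print(o)
E
```

```text
scene 473.20133551251155 275.6397916604052 208.18719310144343 [[-0.89, -0.455, -0.016], [-0.346, 0.699, -0.626], [0.296, -0.552, -0.78]] [0.489 0.263 1.503] [0.08125732 0.86830729 1.34469333]
top 477.7394992815586 278.4627751113816 207.51807351140297 [[-0.168, -0.986, 0.008], [-0.924, 0.155, -0.349], [0.343, -0.066, -0.937]] [0.073 0.531 1.872] [-0.13867579  0.11320363  1.93942538]
{'time': 0.1, 'joint_positions': array([ 1.01490026e+00,  8.78717069e-02,  1.37208127e+00, -4.44335859e-05,
        1.68358824e+00, -1.03089814e-01]), 'qvel': array([ 1.66515761e-04, -2.07943460e-03, -3.12458605e-03,  2.66284473e-03,
        3.64554343e-05,  8.21281633e-04]), 'joint_torque': array([ 2.09682585e-03, -3.41253805e+01, -3.03300476e+01,  7.19698286e-02,
        3.03893373e-02, -7.71181135e-05]), 'tool_pos': array([0.24037483, 0.49415068, 0.20443743]), 'ee_rot': array([-3.13964989e+00, -1.56594766e-04,  2.68878129e+00]), 'wrist_force': array([-0.36043467,  0.29828226,  0.52857502]), 'wrist_torque': array([0.04736654, 0.01815444, 0.01188998]), 'finger_force': 0.0, 'width': 0.093955058401976}
```

View pics/top0.png

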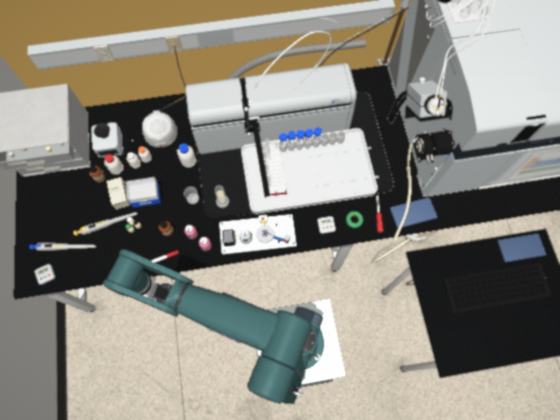

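View pics/scene0.png

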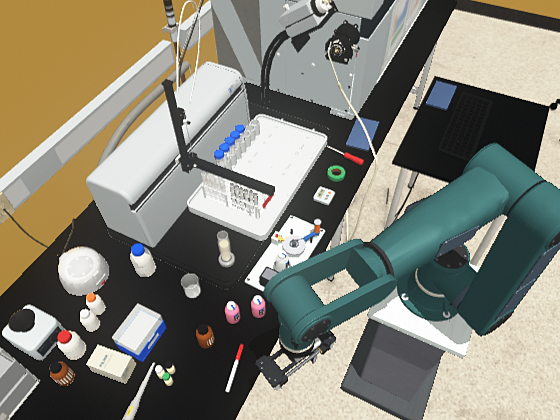

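Run:
```python
import cv2,numpy as np
a=cv2.imread("pics/top0.png")[205:262,205:310]; b=cv2.imread("pics/scene0.png")[205:300,235:335]
a=cv2.resize(a,None,fx=7,fy=7,interpolation=cv2.INTER_CUBIC)[:, :735]
b=cv2.resize(b,None,fx=6,fy=6,interpolation=cv2.INTER_CUBIC)
cv2.imwrite("pics/a.png",a);cv2.imwrite("pics/b.png",b)
```

```text
(no output)
```

View pics/a.png

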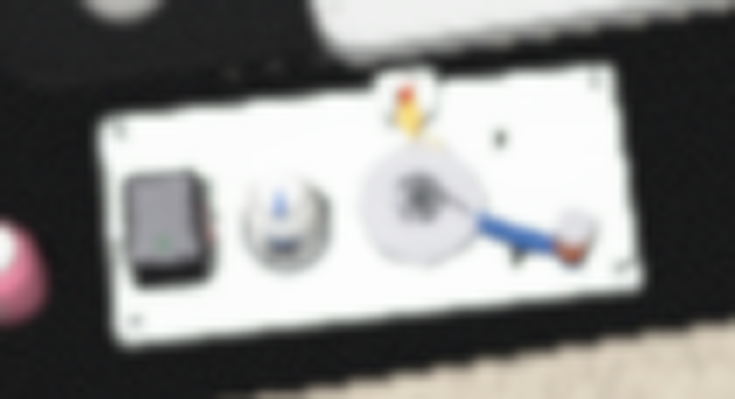

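View pics/b.png

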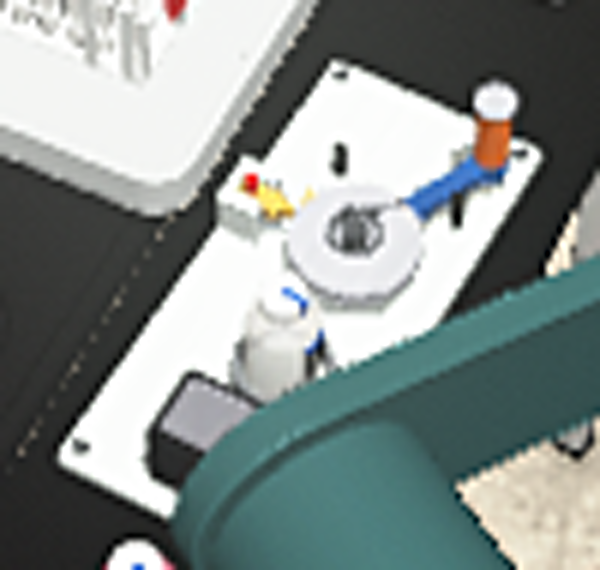

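```bash
cat > h.py <<'E'
import cv2,numpy as np
from bench import viewer
C={n:viewer.calibration(n) for n in("scene","top")}
def ray(n,u,v):
    c=C[n];R=np.array(c['R']);o=-R.T@np.array(c['t'])
    return o,R.T@np.array([(u-c['cx'])/c['fx'],(v-c['cy'])/c['fy'],1])
def onz(n,u,v,z):
    o,d=ray(n,u,v);return o+d*(z-o[2])/d[2]
def tri(p,q):
    o,d=ray("top",*p);a,b=ray("scene",*q)
    s=np.linalg.lstsq(np.c_[d,-b],a-o,rcond=None)[0]
    P,Q=o+d*s[0],a+b*s[1];return (P+Q)/2,np.linalg.norm(P-Q)
def proj(n,X):
    c=C[n];x=np.array(c['R'])@X+np.array(c['t']);return np.array([c['fx']*x[0]/x[2]+c['cx'],c['fy']*x[1]/x[2]+c['cy']])
def blue(im,box):  # BGR; weighted blue centroids
    x0,y0,x1,y1=box;a=im[y0:y1,x0:x1].astype(float)
    w=np.clip(a[...,0]-a[...,2]-25,0,None)
    n,l=cv2.connectedComponents((w>0).astype(np.uint8))
    ys,xs=np.mgrid[y0:y1,x0:x1];r=[]
    for k in range(1,n):
        m=w*(l==k)
        if m.sum()>60: r.append((round(m.sum()),(m*xs).sum()/m.sum(),(m*ys).sum()/m.sum()))
    return r
E
python3 - <<'E'
from h import *
t=cv2.imread("pics/top0.png");s=cv2.imread("pics/scene0.png")
# plate edges in top view (crop px /7): corners
f=lambda u,v,k,x,y:((u+.5)/k-.5+x,(v+.5)/k-.5+y)
cs=[onz("top",*f(u,v,7,205,205),.012) for u,v in((99,116),(613,64),(643,292),(118,347))]
cs=np.array(cs);print(cs.round(4));print([np.linalg.norm(cs[i]-cs[i-1]).round(4) for i in range(4)])
o=cs.mean(0);yv=(cs[0]+cs[3]-cs[1]-cs[2])[:2];yv/=np.linalg.norm(yv);ang=np.arctan2(-yv[0],yv[1]);print("origin",o,"turn",ang)
xv=np.array([yv[1],-yv[0]]);S=lambda x,y,z:np.r_[o[:2]+x*xv+y*yv,z]
for nm,X in dict(nest=S(0,.05,.012),cap=S(0,.05,.094),pivot=S(0,-.03,.055),posttop=S(-.04,-.116,.094)).items(): print(nm,X.round(4),proj("top",X).round(1),proj("scene",X).round(1))
print("posttop tri",tri(f(577,228,7,205,205),f(496,102,6,235,205)))
print("hub tri",tri(f(420,198,7,205,205),f(355,232,6,235,205)))
print("boom end tri",tri((270,195),(272,190)), tri((248,125),(184,162)))
print("tray corner",tri((246,207),f(165,195,6,235,205)))
print("top blue",blue(t,(238,228,256,246)));print("scene blue",blue(s,(270,250,292,270)))
E
```

```text
[[ 0.5471  0.2393  0.012 ]
 [ 0.5285 -0.0749  0.012 ]
 [ 0.3833 -0.0669  0.012 ]
 [ 0.4016  0.2463  0.012 ]]
[np.float64(0.1456), np.float64(0.3148), np.float64(0.1455), np.float64(0.3137)]
origin [0.46512129 0.08593558 0.012     ] turn -0.058693679836613506
nest [0.4681 0.1358 0.012 ] [245.5 234.8] [278.9 265.5]
cap [0.4681 0.1358 0.094 ] [244.3 228.8] [278.6 251.7]
pivot [0.4634 0.056  0.055 ] [264.2 229.8] [290.9 240.6]
posttop [ 0.4184 -0.0275  0.094 ] [286.1 234. ] [314.2 220.3]
posttop tri (array([ 0.4069049 , -0.02897536,  0.09099172]), np.float64(0.0021477367120139755))
hub tri (array([0.45257172, 0.05616788, 0.04680311]), np.float64(0.0002796618118455008))
boom end tri (array([0.54734854, 0.0167093 , 0.2250537 ]), np.float64(0.005244491514910775)) (array([0.84791972, 0.05653171, 0.25269099]), np.float64(0.0005194644093922554))
tray corner (array([0.5458079 , 0.11560767, 0.10755753]), np.float64(0.017780276248296225))
top blue [(72, np.float64(244.41666666666666), np.float64(233.83333333333334))]
scene blue [(687, np.float64(283.7525473071325), np.float64(254.10771470160117)), (312, np.float64(287.125), np.float64(261.72435897435895)), (280, np.float64(289.15714285714284), np.float64(268.28214285714284))]
```

Run:
```python
from h import *
t=cv2.imread("pics/top0.png");s=cv2.imread("pics/scene0.png")
th=-.0587;yv=np.array([-np.sin(th),np.cos(th)]);piv=np.array([.4526,.0562]);n=piv+.08*yv
print("nest",n,"cap px",proj("top",np.r_[n,.094]),proj("scene",np.r_[n,.094]))
for name,u,v in(("top",244.4,233.8),("scene",283.75,254.1)):
    P=onz(name,u,v,.094)[:2]-n;print(name,"stripe",P,np.hypot(*P),np.arctan2(P[1],P[0]))
for a in np.arange(90,220,15):
    r=np.radians(a);d=np.array([np.cos(r),np.sin(r)])
    print(a,"stripe",*[proj(k,np.r_[n+.0065*d,.094]).round(1) for k in("top","scene")],"bandtop/bot",*[proj(k,np.r_[n+.0215*d,z]).round(1) for z in(.06,.046) for k in("top","scene")])
print((t[228:246,236:256,0].astype(int)-t[228:246,236:256,2]))
print((s[246:274,272:296,0].astype(int)-s[246:274,272:296,2]))
```

```text
nest [0.4572933  0.13606221] cap px [244.64406535 231.35312949] [281.63291953 252.97810888]
top stripe [-0.01008041  0.00245491] 0.010375025794694445 2.9027102208093627
scene stripe [-0.0078422   0.00079488] 0.007882379238702351 3.040578874122733
90 stripe [243.1 231.6] [280.7 254.5] bandtop/bot [239.9 234.7] [278.7 264. ] [240.2 235.7] [278.7 266.3]
105 stripe [243.2 232. ] [281.2 254.7] bandtop/bot [240.3 235.9] [280.3 264.4] [240.5 236.9] [280.4 266.8]
120 stripe [243.4 232.3] [281.8 254.7] bandtop/bot [241. 237.] [282.1 264.6] [241.2 238. ] [282.1 266.9]
135 stripe [243.7 232.6] [282.3 254.6] bandtop/bot [242.  237.9] [283.8 264.3] [242.2 238.9] [283.9 266.6]
150 stripe [244.  232.8] [282.8 254.4] bandtop/bot [243.2 238.6] [285.4 263.6] [243.4 239.5] [285.4 265.9]
165 stripe [244.5 232.9] [283.2 254.1] bandtop/bot [244.5 238.8] [286.7 262.6] [244.7 239.8] [286.7 265. ]
180 stripe [244.9 232.9] [283.5 253.8] bandtop/bot [245.9 238.8] [287.7 261.4] [246.1 239.8] [287.7 263.7]
195 stripe [245.3 232.8] [283.7 253.3] bandtop/bot [247.2 238.4] [288.3 260. ] [247.4 239.4] [288.3 262.3]

[... 3370 characters left out ...]
 0   7   4  -7  -4  -4  -3  -6  -4  -4  -4  -5  -5  -4  -1  -2  18
   53  51  50  48  47  45]
 [  0   1   5   5  -2  -5  -2  -5  -5  -4  -6  -6  -3  -1   8  22  50  50
   47  46  47  45  44  45]
 [  2  -1   2   9   4  -2  -4  -5  -6  -7  -6  -5  14  24  47  50  47  47
   46  46  46  45  45  46]
 [  5   3   2   3   5   2  -1  -5  -6  -3  14  27  50  50  47  46  46  44
   46  45  45  46  45  45]
 [  7   5   5   4   1   4   1   0   6  23  50  50  44  45  45  47  44  45
   45  45  46  46  47  47]
 [  5   5   5   7   2   2  18  27  48  49  50  48  45  45  45  45  46  46
   45  45  48  46  46  42]
 [  6   4   4   4   6  18  52  50  46  44  47  49  45  46  44  45  45  46
   48  47  46  42  30  21]]
```

```bash
cat > go.py <<'E'
import sys,numpy as np
from bench import robot
def go(x,y,z,yawdeg):
    o=robot.get_obs();p=o['tool_pos'];w=o['ee_rot'][2];c,s=np.cos(w),np.sin(w)
    d=np.array([x,y,z])-p;dw=(yawdeg-np.degrees(w)+180)%360-180
    print("units",np.round(np.array([c*d[0]+s*d[1],s*d[0]-c*d[1],-d[2]])/.2,3),"wz",round(-dw/30,3),"rpy",o['ee_rot'].round(3),"p",p.round(4),"j6",o['joint_positions'][5].round(2),"t",o['time'])
go(*map(float,sys.argv[1:5]))
E
python3 go.py .4573 .136 .13 218
```

```text
units [-1.759 -1.136  0.372] wz -2.131 rpy [-3.14  -0.     2.689] p [0.2404 0.4942 0.2044] j6 -0.1 t 0.1
```

```bash
python3 -m handwheel '[[-0.9,-0.57,0,0,0,-1],[-0.9,-0.57,0,0,0,-1],[-0.9,-0.57,0,0,0,-1],[-0.9,-0.57,0,0,0,-1],[-0.9,-0.57,0,0,0,-1],[-0.9,-0.57,0,0,0,-1],[-0.9,-0.57,0,0,0,-1]]' -0.25; python3 go.py .4573 .136 .14 218
```

```text
time: 0.68
tool_pos: [0.3542, 0.3101, 0.2051]
ee_rot: [-3.14, 0.0, -3.076]
wrist_force: [1.2, 0.6, -0.7]
width: 0.0588
finger_force: 0.0
units [-0.457 -0.902  0.325] wz -1.142 rpy [-3.14   0.    -3.076] p [0.3542 0.3101 0.2051] j6 -1.04 t 0.6833
```

```bash
python3 -m handwheel '[[-0.46,-0.9,0.2,0,0,-1],[-0.46,-0.9,0.2,0,0,-1],[-0.46,-0.9,0.2,0,0,-1],[-0.46,-0.9,0.2,0,0,-1],[-0.46,-0.9,0.2,0,0,-1],[-0.46,-0.9,0.2,0,0,-1],[-0.46,-0.9,0.2,0,0,-1],[-0.46,-0.9,0.2,0,0,-1]]'; python3 go.py .4573 .136 .048 218
```

```text
time: 1.35
tool_pos: [0.4568, 0.1405, 0.1647]
ee_rot: [3.14, -0.001, -2.549]
wrist_force: [-0.3, 0.2, -0.5]
width: 0.059
finger_force: 0.0
units [ 0.01  -0.02   0.583] wz -0.135 rpy [ 3.140e+00 -1.000e-03 -2.549e+00] p [0.4568 0.1405 0.1647] j6 -1.98 t 1.35
```

```bash
python3 -m handwheel '[[0.01,-0.02,0.2,0,0,-0.13],[0.01,-0.02,0.35,0,0,-0.13],[0.01,-0.02,0.45,0,0,-0.13],[0.01,-0.02,0.55,0,0,-0.13],[0.01,-0.02,0.58,0,0,-0.13],[0.01,-0.02,0.58,0,0,-0.13],[0.01,-0.02,0.58,0,0,-0.13]]'; python3 go.py .4573 .136 .048 218
```

```text
time: 1.93
tool_pos: [0.4578, 0.1371, 0.0504]
ee_rot: [-3.142, 0.001, -2.477]
wrist_force: [0.6, -0.3, -0.8]
width: 0.0587
finger_force: 0.0
units [ 0.006 -0.003  0.012] wz 0.002 rpy [-3.142e+00  1.000e-03 -2.477e+00] p [0.4578 0.1371 0.0504] j6 -2.06 t 1.9333
```

```bash
python3 -m handwheel '[[0,0,0,0,0,0],[0,0,0,0,0,0],[0,0,0,0,0,0],[0,0,0,0,0,0],[0,0,0,0,0,0],[0,0,0,0,0,0]]' 0.2; python3 -c "
from bench import viewer;import cv2
for n in('scene','top'):cv2.imwrite(f'pics/{n}1.png',viewer.snapshot(n)[:,:,::-1])
a=cv2.imread('pics/scene1.png')[215:300,235:335];b=cv2.imread('pics/top1.png')[190:275,205:305]
cv2.imwrite('pics/c.png',cv2.resize(cv2.hconcat([a,b]),(800,340)))"
```

```text
time: 2.43
tool_pos: [0.4586, 0.1364, 0.051]
ee_rot: [-3.141, 0.003, -2.479]
wrist_force: [-2.0, 2.4, 6.1]
width: 0.0419
finger_force: 30.0
```

View pics/c.png

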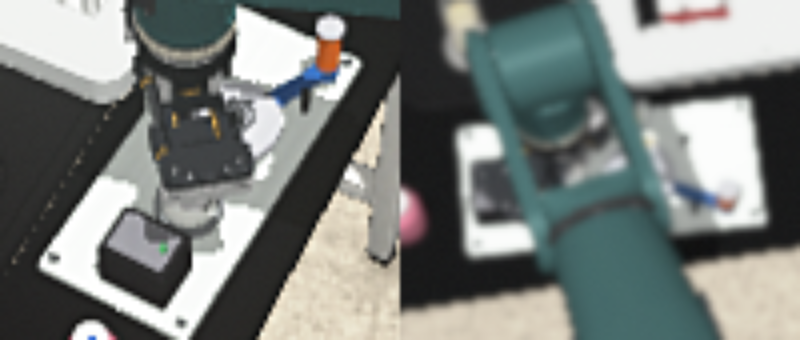

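The fingers hold the bottle's body (width 42 mm, 30 N), with little side force. I'll turn it clockwise about 83 degrees.

```bash
python3 -m handwheel '[[0,0,0,0,0,0.2],[0,0,0,0,0,0.4],[0,0,0,0,0,0.6],[0,0,0,0,0,0.8],[0,0,0,0,0,1],[0,0,0,0,0,1]]'; python3 -m handwheel '[[0,0,0,0,0,0.2],[0,0,0,0,0,0.4],[0,0,0,0,0,0.6],[0,0,0,0,0,0.8],[0,0,0,0,0,1],[0,0,0,0,0,1]]';  python3 -m handwheel '[[0,0,0,0,0,0.2],[0,0,0,0,0,0.4],[0,0,0,0,0,0.6],[0,0,0,0,0,0.77],[0,0,0,0,0,0.77],[0,0,0,0,0,0.77],[0,0,0,0,0,0.77]]'; python3 go.py .4573 .136 .05 135
```

```text
time: 3.03
tool_pos: [0.4593, 0.1362, 0.051]
ee_rot: [3.141, 0.004, -3.005]
wrist_force: [0.1, 1.6, 5.9]
width: 0.0417
finger_force: 30.0
time: 3.53
tool_pos: [0.4593, 0.1361, 0.0511]
ee_rot: [3.139, 0.003, 2.756]
wrist_force: [0.6, 0.3, 5.9]
width: 0.042
finger_force: 30.0
time: 4.12
tool_pos: [0.459, 0.1358, 0.051]
ee_rot: [3.139, 0.002, 2.356]
wrist_force: [0.2, 0.2, 6.0]
width: 0.0417
finger_force: 30.0
units [ 0.007 -0.005  0.005] wz -0.0 rpy [3.139e+00 2.000e-03 2.356e+00] p [0.459  0.1358 0.051 ] j6 -0.62 t 4.1167
```

Release gently (to 57 mm), rise, and move aside toward −y so the views are clear.

```bash
python3 -m handwheel '[[0,0,0,0,0,0],[0,0,0,0,0,0],[0,0,0,0,0,0],[0,0,0,0,0,0],[0,0,-0.2,0,0,0],[0,0,-0.4,0,0,0],[0,0,-0.6,0,0,0],[0,0,-0.7,0,0,0],[0,0,-0.7,0,0,0]]' -0.22; python3 go.py .36 -.04 .19 195
```

```text
time: 4.87
tool_pos: [0.4606, 0.1363, 0.1957]
ee_rot: [3.132, 0.007, 2.354]
wrist_force: [-0.8, 0.3, -0.1]
width: 0.0574
finger_force: 0.0
units [-0.269 -0.979  0.028] wz -2.004 rpy [3.132 0.007 2.354] p [0.4606 0.1363 0.1957] j6 -0.61 t 4.8667
```

```bash
python3 -m handwheel '[[-0.27,-0.98,0.03,0,0,-1],[-0.27,-0.98,0.03,0,0,-1],[-0.27,-0.98,0.03,0,0,-1],[-0.27,-0.98,0.03,0,0,-1],[-0.27,-0.98,0.03,0,0,-1],[-0.27,-0.98,0.03,0,0,-1],[-0.27,-0.98,0.03,0,0,-1]]' -0.1; python3 go.py .36 -.18 .19 195
```

```text
time: 5.45
tool_pos: [0.3547, -0.0428, 0.1818]
ee_rot: [-3.14, -0.003, 2.873]
wrist_force: [0.3, 0.5, 0.3]
width: 0.0517
finger_force: 0.0
units [-0.208 -0.654 -0.041] wz -1.014 rpy [-3.140e+00 -3.000e-03  2.873e+00] p [ 0.3547 -0.0428  0.1818] j6 -1.58 t 5.45
```

```bash
python3 -m handwheel '[[-0.21,-0.65,-0.04,0,0,-1],[-0.21,-0.65,-0.04,0,0,-1],[-0.21,-0.65,-0.04,0,0,-1],[-0.21,-0.65,-0.04,0,0,-1],[-0.21,-0.65,-0.04,0,0,-1],[-0.21,-0.65,-0.04,0,0,-1]]' -0.1
cat > look.py <<'E'
from h import *
import sys
k=sys.argv[1];I={}
for n in('scene','top'):
    cv2.imwrite(f'pics/{n}{k}.png',viewer.snapshot(n)[:,:,::-1]);I[n]=cv2.imread(f'pics/{n}{k}.png')
a=I['scene'][238:288,250:310];b=I['top'][210:260,220:280]
cv2.imwrite(f'pics/d{k}.png',cv2.resize(cv2.hconcat([a,b]),(792,330),interpolation=cv2.INTER_NEAREST))
n=np.array([.4573,.1361]);w=np.array([.0587,.998])
S=I['scene'].astype(int);T=I['top'].astype(int)
print("scene b-r");print((S[...,0]-S[...,2])[247:272,272:292]);print("top");print((T[...,0]-T[...,2])[226:243,236:254])
for a in np.arange(50,125,7.5):
    d=np.array([np.cos(np.radians(a)),np.sin(np.radians(a))])
    print(a,"c, .0065, rim",*[proj(q,np.r_[n+r*d,.094]).round(1) for q in('scene','top') for r in(0,.0065,.013)],"band",proj('scene',np.r_[n+.0215*d,.053]).round(1))
E
python3 look.py 2
```

```text
time: 5.95
tool_pos: [0.3636, -0.1779, 0.19]
ee_rot: [3.139, -0.001, -2.883]
wrist_force: [0.2, 0.3, -0.2]
width: 0.0517
finger_force: 0.0
scene b-r
[[  0   0   0   0   0   0   0   0   0   0  -1   6   3   3   4   3   3   3
    3   5]
 [  0  -1   0   0   0  -1   0   0   0   0  -1   4   7   3   3   3   3   4
    2   3]
 [  0   0   0   0   0   0   0   0   0   0  -1   0   7   7   3   2   4   2
    2   3]
 [  0   0   0   0   0   0   0  -1  -1   0  -1  -1  -1   5   3   2   3   3
    3   3]
 [  0   1   0   0   0   0   0  -2  -4  -5  -2   0  -2   0   7   5   2   3
    2   3]
 [  0   0   0   0   0  -1  -2  -5  -5  -1  -3  -3   0  -2   3   5   6   6
    2   4]
 [  1   0   0   0   0  -1  -4  -3  74 196   8  -3   0  -2  -2   2   3   4
    5   6]
 [  0   0   0   0  -1  -5  -5  17 171 104  -4  -3   0  -3  -8  -2   4   3
    4   4]
 [  0   0   0   0  -2  -8 -19 125 192  -3  -1  -3  -1  -5 -10  -7   0   1
    1   3]
 [  0   0   0  -1  -2  -9 -19 133 121  -6  -6  -2  -3  -5  -9  -8  -1   1
    0  -2]
 [  0   0   1  -2  -1  -7 -19  60  51  -9  -5  -5  -6  -8  -3  -9   0   0
    0  -2]
 [  0   0   0  -
[... 2669 characters left out ...]
280.4 254.4] [279.2 255.8] [244.6 231.4] [243.  231.3] [241.4 231.3] band [277.7 264.6]
87.5 c, .0065, rim [281.6 253. ] [280.6 254.5] [279.6 256. ] [244.6 231.4] [243.  231.5] [241.4 231.7] band [278.4 265. ]
95.0 c, .0065, rim [281.6 253. ] [280.9 254.6] [280.1 256.2] [244.6 231.4] [243.1 231.7] [241.5 232.1] band [279.2 265.3]
102.5 c, .0065, rim [281.6 253. ] [281.1 254.7] [280.6 256.4] [244.6 231.4] [243.1 231.9] [241.6 232.5] band [280.1 265.6]
110.0 c, .0065, rim [281.6 253. ] [281.4 254.7] [281.1 256.4] [244.6 231.4] [243.2 232.1] [241.8 232.9] band [280.9 265.7]
117.5 c, .0065, rim [281.6 253. ] [281.7 254.7] [281.7 256.5] [244.6 231.4] [243.3 232.3] [242.  233.2] band [281.8 265.7]
```

View pics/d2.png

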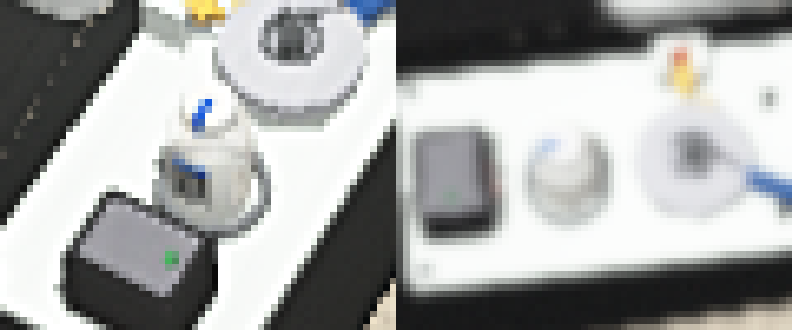

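The patch now faces the window: in the scene view the stripe runs from (281,253) to the rim at (279.5,256), and the band is centred at (278.4,263). Both give about 87°, against a target of 86.6°. The post is next.

```bash
python3 go.py .4072 -.028 .13 195; python3 go.py .4072 -.028 .049 195
```

```text
units [-0.4    0.662  0.302] wz -0.009 rpy [ 3.139e+00 -1.000e-03 -2.885e+00] p [ 0.3635 -0.1763  0.1903] j6 -2.42 t 6.05
units [-0.4    0.662  0.707] wz -0.009 rpy [ 3.139e+00 -1.000e-03 -2.885e+00] p [ 0.3635 -0.1763  0.1903] j6 -2.42 t 6.05
```

```bash
python3 -m handwheel '[[-0.4,0.66,0.1,0,0,0],[-0.4,0.66,0.1,0,0,0],[-0.4,0.66,0.2,0,0,0],[-0.4,0.66,0.3,0,0,0],[-0.4,0.66,0.3,0,0,0],[-0.4,0.66,0.3,0,0,0]]' -0.1; python3 go.py .4072 -.028 .049 195
```

```text
time: 6.55
tool_pos: [0.4051, -0.0261, 0.129]
ee_rot: [3.139, -0.005, -2.878]
wrist_force: [0.3, -0.4, -0.0]
width: 0.0518
finger_force: 0.0
units [-0.008 -0.012  0.4  ] wz 0.004 rpy [ 3.139 -0.005 -2.878] p [ 0.4051 -0.0261  0.129 ] j6 -2.04 t 6.55
```

```bash
python3 -m handwheel '[[-0.01,-0.01,0.1,0,0,0],[-0.01,-0.01,0.2,0,0,0],[-0.01,-0.01,0.3,0,0,0],[-0.01,-0.01,0.4,0,0,0],[-0.01,-0.01,0.4,0,0,0]]' -0.1;python3 -m handwheel '[[0,0,0,0,0,0],[0,0,0,0,0,0],[0,0,0,0,0,0],[0,0,0,0,0,0],[0,0,0,0,0,0],[0,0,0,0,0,0]]' 0.7; python3 go.py .4072 -.028 .049 195
```

```text
time: 6.97
tool_pos: [0.4068, -0.0307, 0.0488]
ee_rot: [3.139, -0.006, -2.884]
wrist_force: [-1.0, 0.1, 0.5]
width: 0.0515
finger_force: 0.0
time: 7.47
tool_pos: [0.4117, -0.0271, 0.0533]
ee_rot: [3.136, 0.008, -2.883]
wrist_force: [2.9, 9.8, 0.8]
width: 0.022
finger_force: 30.0
units [0.023 0.002 0.022] wz -0.005 rpy [ 3.136  0.008 -2.883] p [ 0.4117 -0.0271  0.0533] j6 -2.04 t 7.4667
```

```bash
python3 -m handwheel '[[-0.04,-0.03,0,0,0,0],[-0.076,-0.058,0,0,0,0],[-0.12,-0.08,0,0,0,0],[-0.16,-0.1,0,0,0,0],[-0.195,-0.11,0,0,0,0],[-0.23,-0.12,0,0,0,0],[-0.23,-0.12,0,0,0,0],[-0.23,-0.12,0,0,0,0]]'; python3 -c "
from h import *
for n in('scene','top'):cv2.imwrite(f'pics/{n}3.png',viewer.snapshot(n)[:,:,::-1])
a=cv2.imread('pics/scene3.png')[195:275,255:355];b=cv2.imread('pics/top3.png')[195:275,225:325]
cv2.imwrite('pics/e.png',cv2.resize(cv2.hconcat([a,b]),(800,320)))"
```

```text
time: 8.13
tool_pos: [0.458, -0.0375, 0.0529]
ee_rot: [3.132, -0.003, -2.88]
wrist_force: [-8.9, 11.9, 9.4]
width: 0.0222
finger_force: 30.0
```

View pics/e.png

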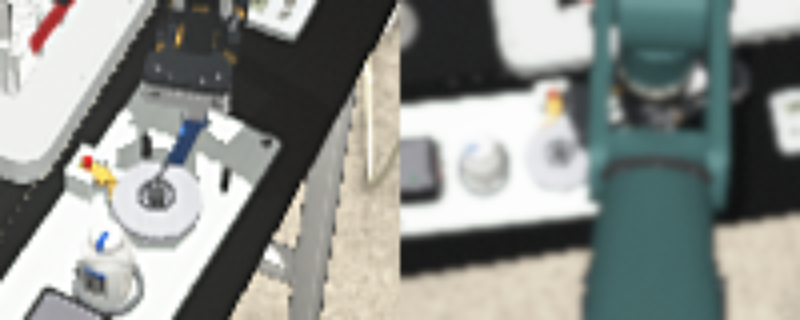

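```bash
cat > arm.py <<'E'
from h import *
import sys
def ang(f,piv=np.array([.4526,.0562])):
    im=cv2.imread(f).astype(int);m=(im[...,0]-im[...,2]>50);P=[]
    for v,u in zip(*np.nonzero(m)):
        p=onz("scene",u,v,.042)[:2]-piv;r=np.hypot(*p)
        if .04<r<.075 and p[1]<-.01:P.append(p)
    P=np.array(P);c=P.mean(0);return len(P),c,np.degrees(np.arctan2(c[1],c[0]))
for f in sys.argv[1:]:print(f,ang(f))
E
python3 arm.py pics/scene0.png pics/scene2.png pics/scene3.png
```

```text
pics/scene0.png (39, array([-0.02871773, -0.04884917]), np.float64(-120.45065919139068))
pics/scene2.png (39, array([-0.02832039, -0.04888883]), np.float64(-120.08291411794264))
pics/scene3.png (27, array([ 0.00323093, -0.05794389]), np.float64(-86.80851555238824))
```

```bash
python3 -m handwheel '[[-0.025,-0.005,0,0,0,0],[-0.05,-0.01,0,0,0,0],[-0.05,-0.01,0,0,0,0],[-0.05,-0.01,0,0,0,0],[-0.05,-0.01,0,0,0,0],[-0.05,-0.01,0,0,0,0]]'; python3 -c "
from h import *
for n in('scene','top'):cv2.imwrite(f'pics/{n}4.png',viewer.snapshot(n)[:,:,::-1])
a=cv2.imread('pics/scene4.png')[195:275,255:355]
cv2.imwrite('pics/f.png',cv2.resize(a,(750,600)))"; python3 arm.py pics/scene4.png
```

```text
time: 8.73
tool_pos: [0.4668, -0.0364, 0.0528]
ee_rot: [3.131, -0.005, -2.88]
wrist_force: [-11.2, 11.5, 11.3]
width: 0.0223
finger_force: 30.0
pics/scene4.png (29, array([ 0.01011024, -0.05617991]), np.float64(-79.79814801199939))
```

View pics/f.png

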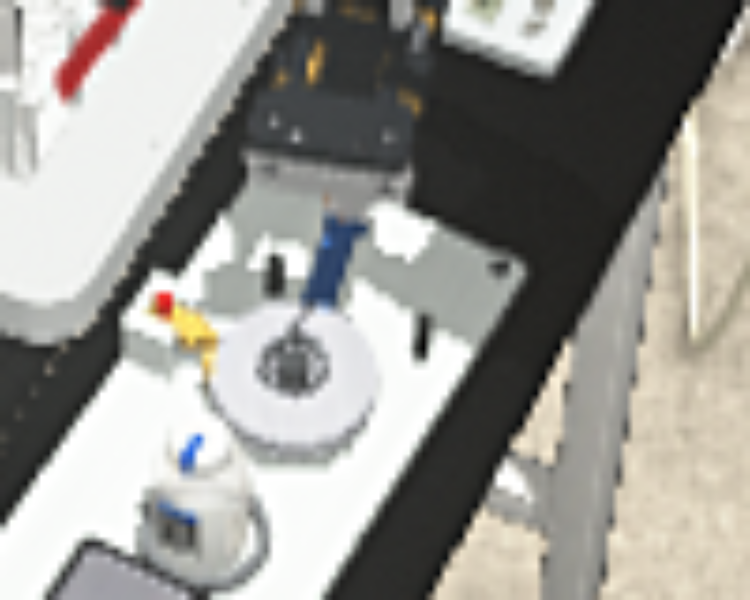

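The arm is at about 0.65 to 0.71 rad, the push rises smoothly, the bar is clear of its stop pin, and the bottle hasn't moved. I'll let it settle and hand in.

```bash
python3 -m handwheel '[[0,0,0,0,0,0],[0,0,0,0,0,0],[0,0,0,0,0,0],[0,0,0,0,0,0]]' && python3 -c "
from bench import robot
print(robot.close_job())"
```

```text
time: 9.17
tool_pos: [0.4668, -0.0364, 0.0528]
ee_rot: [3.131, -0.005, -2.88]
wrist_force: [-12.0, 12.0, 10.9]
width: 0.0224
finger_force: 30.0
the job is handed in; nothing more can be done
None
```

I handed the job in at 9.2 s: the bottle stands released in the nest with its code patch facing the window (about 87° measured, 86.6° needed), and the gripper is holding the sprung arm back at about 0.65–0.71 rad, past the pawl and short of the end stop.

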